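# Open the dust gate, then set the sander's air to half

### The arm

A 6-joint arm with a two-finger parallel gripper is mounted at the origin on the work surface. World frame = base frame: x ahead of the robot, y to its left, z up, the work surface at z = 0. Lengths are in m, angles in rad, forces in N, time in s.
With the tool pointing down it reaches from about 0.35 to 0.775 m from the base axis. Payload 5.5 kg.
Tool frame: the origin (TCP) lies between the finger pads; the fingertips stand 19 mm ahead of it and the grasp point (between the pads) is the TCP; z points along the fingers, y is the line along which they close (so a half turn about z gives the same grasp; the last joint's range is limited). The gripper opens to 85 mm and grips with 20 to 120 N. Pads are 22 mm wide; open, the fingers measure 114 mm over their backs; the gripper's body (76 mm by 85 mm) begins 54 mm behind the grasp point. The pads swing forward as they close: fully open they stand 13 mm farther back than shut.
Start: joints at [-1.373, 0.313, 0.046, 1.304, 0, 1.431], TCP at [0.191, -0.543, 0.25] pointing down, gripper open.
Joint ranges: [-2.76, 2.76], [-0.86, 1.69], [-1.03, 1.26], [-2.2, 2.34], [-1.47, 1.5], [-3.14, 3.14]. Speed limits (rad/s): [2.57, 2.57, 3.14, 3.14, 3.14, 3.14].

### API

Orientations are given as a unit quaternion [w, x, y, z].
In Python, from workcell import env gives the robot as it stands.
- The arm moves only by the shell command python3 -m pendant 'ROWS' [FORCE]. ROWS is JSON, a list of rows, each an object with "travel": the shift along the tool's x, y, z scaled (see below), a list of three; "rot": the turn, a rotation vector about the tool's x, y, z scaled (see below), a list of three; "fingers": the opening, from -1 (shut) to 1 (fully open). In form: [{"travel": [dx, dy, dz], "rot": [wx, wy, wz], "fingers": fingers}, ...]. A call has 1 to 10 rows; each row is the pose to reach, as a shift and turn from the pose commanded when the call began, along the tool's axes at that moment; what a row does not reach only later rows make up. The controller multiplies each number of a shift by 0.12 m and each number of a turn by 60 degrees. A row lasts 1/10 s, in which the tool goes at most 50 mm and 8.59 degrees, less where a joint would pass 70% of its speed; a pose out of reach is approached as far as the arm can. A call with a number of a shift or a turn outside -1 to 1 is refused whole. A call with a gripper value outside its range is refused whole. The fingers move at their own pace and stop on an object; FORCE is the grip in N (left out, the last holds). Time passes only in rows, so rows that repeat a pose let the fingers close. It gives the time, the measured TCP pose, the force, the opening and the grip force at its end, in the units of the state.
- env.get_state(): the state, without advancing time (a new reading comes with each control period).
- env.read_camera(name): name is "scene" or "top" or "wrist"; returns (picture, depth): 400x640x3 uint8, blue, green, red; 400x640 float32, m along the optical axis (not along the pixel's ray), 0 where there is no reading.
- env.camera_model(name): a dict with "fovy" (degrees; the focal length in pixels is half the picture's height over the tangent of half this angle, whatever the lens; pixels are square), "cx", "cy" (the principal point, pixels), "k1" (the pictures are not rectified: a ray, as slopes to the right and down, at radius r is drawn at 1 + k1 r^2 times it, then the intrinsics apply), "rvec" (rotation vector, rad) and "tvec" (3), from world to camera coordinates, as OpenCV has them; the wrist camera has in their place "T_tool_cam" (4x4, takes a point from camera to tool coordinates, whose origin is the TCP and whose axes are the flange's). Camera axes: x right, y down, z forward; pixel columns grow to the right and rows downward; lengths in m; the calibration is good to about 2 mm. A picture is of the moment at which its call begins: read the wrist's pose just before it. camera_model takes no time and is no camera call.
- env.hand_in(): hands the job in; it is judged then, once.
Trained networks look in the newest picture that a camera, given by its name, has taken for a name from the list of things; names that differ only in an ending like _2 or _b are one class to them, and where a whole thing is asked for, a point or a joint stands for the part that bears it (a point fixed in the world has none). Each returns a list of dicts, best first, with "conf" (0 to 1); they miss things now and then, are a little off and sometimes report something else, mostly with a low value. They report only what shows in the picture. A call takes as long as a camera call.
- env.outline_of(camera, target): "mask" (400x640 bool, what is visible of it) and "xy" ([column, row] in pixels, amid what is visible of it).
The state is a dict: "clock": time; "joint_pos": joint angles; "qvel": joint speeds; "tau": joint torques, N m; "tcp_pos": TCP position; "orientation": TCP orientation; "wrist_force": force on the tool from outside, world axes, zero at the start; "ft_torque": the same for the moment, N m; "finger_gap": finger opening in m; "grip_force": force on a finger pad.
Only numpy, scipy, OpenCV 4.12 (cv2) and the standard library are available. Lean on these libraries where they do the work, as an engineer would, in place of code of your own. Each camera call takes 0.05 s, during which the arm holds its last target. There are 200 camera calls.

### The job

Get the sanding place ready: first pull the spring-loaded slide of the dust gate out by its lip to its stop, so that the catch holds it open, and leave it open. Then turn the lever of the air valve to half open, on the middle mark. Leave the other things on the bench where they are.

Things in the scene. Friction and masses are not known exactly. Their poses are not given: they have to be found in the camera images.
- dust_gate: The dust gate, fixed to the bench: a square metal duct box (120 x 120 mm, top at 80 mm) with an open round duct stub on top (92 mm across, up to z 130 mm). Origin: centre of its underside, on the bench top. Its -x side is the front, out of which the slide plate comes; z is up.
- gate_slide (a joint): How far the sprung slide plate is drawn out of the gate's front, along the gate's -x, in m: 0 shut, 0.085 at its stop. The spring pulls it shut with 3 to 8 N. A drop catch on the frame's front edge (at the gate's y = 46 mm, 10 mm wide, top at z 93 mm, reaching 25 mm in front) rides up over a lug from 0.055 on, drops behind it at 0.080 and holds it.
- gate_lip (a point): Middle of the inner face (towards the duct) of the upright lip at the front end of the slide plate; moves with it; axes as the gate's. The lip is 76 mm wide (along y), 5 mm thick with an 8 mm bead on top, from the plate's top face (z 64 mm, 26 mm below this point) up to z 112 mm. With the gate shut a 50 mm gap lies between lip and gate box, floored by the plate.
- air_valve: The air valve, fixed to the bench: a quarter-turn ball valve in a pipe on a plywood board (110 x 170 mm). Origin: centre of the board's underside. The pipe lies along its y (200 mm long, top under 80 mm); z is up. Under the lever a round metal index plate (132 mm across, z 90 to 93 mm) bears three dark marks: shut, half open (the longer mark, in the middle) and fully open.
- valve_hub (a point): Point on the valve lever's turning axis, at the lever's mid height, 103 mm above the bench.
- valve_lever (a joint): Turn of the valve lever in rad: 0 is shut (the lever points along the valve's -x, across the pipe), and it turns counter-clockwise seen from above to 1.571, fully open (the lever points along the valve's -y, in line with the pipe). It stays where it is left.
- lever_tip (a point): Outer end of the valve lever, 132 mm from the turning axis, at the lever's mid height (103 mm). The lever is a flat bar, and its outer 75 mm are a grip 22 mm wide and 13 mm thick; nothing lies under the grip down to the board at 18 mm.
- guitar_body: Bystander: unfinished wooden guitar body lying flat, about 450 x 300 x 44 mm. Origin: centre of its underside.
- air_sander: Bystander: round palm sander, 124 mm across, 120 mm tall. Origin: centre of its underside.
- sanding_block: Bystander: cork sanding block, 110 x 58 x 32 mm. Origin: centre of its underside.
- glue_bottle: Bystander: standing glue bottle, 64 mm across, 170 mm tall. Origin: centre of its underside.
- wax_tin: Bystander: low tin, 90 mm across, 50 mm tall. Origin: centre of its underside.
- offcut: Bystander: strip of wood, 160 x 50 x 22 mm. Origin: centre of its underside.
- bench_brush: Bystander: bench brush lying down, 240 mm long. Origin: under its middle.

How it is judged:
On the way, in this order (a step that is already met when the one before it is completed fails the run):
1. the dust gate's slide is out and held open by its catch or hand, with the valve not yet half open (value of joint gate_slide above 0.075 m and value of joint valve_lever below 0.6 rad), for 0.3 s.
2. the valve lever is at half open while the gate is still open (value of joint gate_slide above 0.075 m and value of joint valve_lever between 0.665 and 0.905 rad), for 0.3 s.
At the end, for the whole second after the job is handed in: The dust gate's slide stands at least 75 mm out, held by its catch (stop at 85 mm), and the valve lever rests at half open, 0.785 rad, within 0.12 rad (7 degrees) either way (all of step 2 and velocity of joint valve_lever between -0.05 and 0.05 rad/s); the robot touches nothing.
It fails at once if a bystander is moved more than 30 mm (distance of any of guitar_body, air_sander, sanding_block, glue_bottle, wax_tin, offcut, bench_brush from where it was at the start of the episode above 0.03 m).
It fails at once if a bystander is knocked over (angle between any of guitar_body, air_sander, sanding_block, glue_bottle, wax_tin, offcut, bench_brush's own z axis and vertical above 0.5 rad).
It also fails if it takes over 51 s, if anything falls off the work surface, if the arm or the gripper's body presses on something with over 40 N, if the wrist force passes 120 N, or if a joint passes its speed limit or range.

## Working session

There is one attempt and no reset: what is moved stays moved. The work goes in short steps, Python scripts to look and compute and a shell command to move; the robot and the scene stay as the last step left them, time stands still between calls to the robot, and variables do not carry over. Pictures are saved under pics/ and viewed, at most 10 in all, crops included, and the job is handed in when it is done.

```bash
mkdir -p pics; ls; cat > h.py <<'E'
import numpy as np, cv2
from scipy.spatial.transform import Rotation as R
from workcell import env
def cam(name):
    m=env.camera_model(name); f=200/np.tan(np.radians(m["fovy"])/2)
    K=np.array([[f,0,m["cx"]],[0,f,m["cy"]],[0,0,1]]); return m,K,np.array([m["k1"],0,0,0,0.])
def cloud(name,d,st=None):
    m,K,D=cam(name)
    v,u=np.mgrid[0:400,0:640]
    p=cv2.undistortPoints(np.stack([u,v],-1).reshape(-1,1,2).astype(np.float64),K,D).reshape(400,640,2)
    c=np.concatenate([p*d[...,None],d[...,None]],-1)
    if name=="wrist":
        T=m["T_tool_cam"]; T=np.array(T); t=c@T[:3,:3].T+T[:3,3]
        q=np.array(st["orientation"]); Rt=R.from_quat(q[[1,2,3,0]]).as_matrix()
        return t@Rt.T+np.array(st["tcp_pos"])
    Rm=cv2.Rodrigues(np.array(m["rvec"],float))[0]
    return (c-np.array(m["tvec"]).ravel())@Rm
E
python3 - <<'E'
from h import *
s=env.get_state();print(s)
for n in ["scene","top"]:
    im,d=env.read_camera(n); cv2.imwrite(f"pics/{n}0.png",im); P=cloud(n,d); np.save(n,P)
    for t in ["dust_gate","gate_lip","air_valve","valve_lever","guitar_body","air_sander","sanding_block","glue_bottle","wax_tin","offcut","bench_brush"]:
        r=env.outline_of(n,t)
        for x in r[:1]:
            k=x["mask"]&(d>0); q=P[k]
            np.save(f"m_{n}_{t}",x["mask"])
            print(n,t,round(x["conf"],2),np.round(x["xy"]),np.round(np.median(q,0),3),np.round(np.percentile(q,2,0),3),np.round(np.percentile(q,98,0),3))
E
```

```text
pics
{'clock': 0.0, 'joint_pos': array([-1.37260201e+00,  3.13999954e-01,  4.49434480e-02,  1.30353678e+00,
        8.62366906e-06,  1.43117266e+00]), 'qvel': array([ 4.86413372e-05, -8.80693712e-04, -4.26178797e-05, -1.67199383e-04,
       -9.48160850e-04, -1.66116199e-03]), 'tau': array([ 1.59667916e-04, -4.80630863e+01,  2.98530650e+01,  1.97188620e-02,
       -2.35193093e-04, -5.77546501e-06]), 'tcp_pos': array([ 0.19045937, -0.54204584,  0.24939452]), 'orientation': array([-8.98218853e-04,  9.85768362e-01,  1.68106898e-01, -2.19984707e-05]), 'wrist_force': array([ 0.04426902, -0.1969244 ,  0.35526506]), 'ft_torque': array([ 0.00228517, -0.03227678, -0.03681455]), 'grip_force': 0.0, 'finger_gap': 0.08526427164706091}
scene gate_lip 0.76 [385. 218.] [0.532 0.167 0.067] [0.511 0.117 0.061] [0.626 0.206 0.114]
scene air_valve 0.85 [269. 220.] [ 0.691 -0.216  0.092] [ 0.578 -0.313  0.006] [ 0.735 -0.131  0.112]
scene valve_lever 0.53 [269. 194.] [ 0.624 -0.233  0.11 ] [ 0.555 -0.255  0.092] [ 0.692 -0.212  0.12 ]
scene guitar_body 0.71 [211. 154.] [ 0.476 -0.566  0.043] [ 0.268 -0.70
[... 958 characters left out ...]
51  0.089] [ 0.691 -0.207  0.122]
top guitar_body 0.75 [449. 226.] [ 0.44  -0.573  0.045] [ 0.261 -0.706  0.032] [ 0.655 -0.447  0.053]
top air_sander 0.82 [200. 221.] [0.453 0.422 0.06 ] [0.4   0.364 0.007] [0.51  0.479 0.124]
top sanding_block 0.94 [304. 217.] [0.474 0.011 0.032] [ 0.421 -0.017  0.023] [0.527 0.036 0.041]
top glue_bottle 0.62 [305. 139.] [0.764 0.012 0.115] [ 0.746 -0.016  0.013] [0.795 0.041 0.174]
top wax_tin 0.82 [186. 183.] [0.607 0.465 0.049] [0.568 0.428 0.016] [0.649 0.506 0.058]
top offcut 0.56 [240. 231.] [0.393 0.265 0.022] [0.324 0.222 0.003] [0.465 0.305 0.031]
top bench_brush 0.84 [341. 241.] [ 0.354 -0.159  0.019] [ 0.322 -0.296  0.009] [ 0.382 -0.082  0.028]
```

```bash
python3 - <<'E'
from h import *
s=cv2.imread("pics/scene0.png");t=cv2.imread("pics/top0.png")
a=cv2.resize(s[120:320,180:500],(800,500));cv2.imwrite("pics/sc.png",a)
P=np.load("top.npy").reshape(-1,3);Q=np.load("scene.npy").reshape(-1,3)
A=np.concatenate([P,Q])
# gate orient: stub ring, box top, lip
box=lambda A,lo,hi:A[np.all((A>lo)&(A<hi),1)]
for n,B in (("top",P),("scene",Q)):
    r=box(B,[.48,.08,.122],[.75,.26,.14]);e=cv2.minEnclosingCircle(r[:,:2].astype(np.float32));print(n,"stub",e,len(r))
    b=box(B,[.54,.08,.074],[.75,.26,.086]);print("boxtop",cv2.minAreaRect(b[:,:2].astype(np.float32)),len(b))
    l=box(B,[.48,.08,.095],[.56,.26,.12]);print("lip",l.mean(0),cv2.minAreaRect(l[:,:2].astype(np.float32)),len(l))
    p=box(B,[.5,.08,.059],[.6,.26,.07]);print("plate",cv2.minAreaRect(p[:,:2].astype(np.float32)),len(p))
    g=box(B,[.5,-.3,.100],[.72,-.15,.125]);print("lever",cv2.minAreaRect(g[:,:2].astype(np.float32)),len(g))
    g=box(B,[.5,-.35,.086],[.8,-.1,.098]);print("plate idx",cv2.minEnclosingCircle(g[:,:2].astype(np.float32)),len(g))
    g=box(B,[.5,-.35,.014],[.8,-.1,.024]);print("board",cv2.minAreaRect(g[:,:2].astype(np.float32)),len(g))
E
```

```text
top stub ((0.6279330253601074, 0.1787983477115631), 0.045635901391506195) 99
boxtop ((0.6176795363426208, 0.17713645100593567), (0.14055871963500977, 0.12086211144924164), 10.76931381225586) 374
lip [0.52011201 0.16562536 0.10899395] ((0.5222471356391907, 0.17326977849006653), (0.09011927992105484, 0.038678139448165894), 70.41302490234375) 44
plate ((0.5534036159515381, 0.17040255665779114), (0.09251973032951355, 0.11161987483501434), 0.9738960862159729) 233
lever ((0.6353070139884949, -0.21105116605758667), (0.11904875934123993, 0.16325904428958893), 80.45564270019531) 233
plate idx ((0.6459417939186096, -0.22572830319404602), 0.0977732390165329) 621
board ((0.6418772339820862, -0.24284160137176514), (0.27529850602149963, 0.24310648441314697), 5.768163204193115) 188
scene stub ((0.6259124875068665, 0.178470179438591), 0.04698333889245987) 154
boxtop ((0.6181269288063049, 0.17820975184440613), (0.14159518480300903, 0.12060553580522537), 11.01135540008545) 592
lip [0.51982203 0.16240586 0.10670398] ((0.522593080997467, 0.17365624010562897), (0.0997096598148346, 0.04252489656209946), 71.07704162597656) 100
plate ((0.553925096988678, 0.15860217809677124), (0.09311755001544952, 0.10029813647270203), 2.4234731197357178) 272
lever ((0.6320257782936096, -0.22832351922988892), (0.0693715289235115, 0.16182400286197662), 84.89949035644531) 227
plate idx ((0.6782154440879822, -0.22449184954166412), 0.06813965737819672) 799
board ((0.6804473400115967, -0.22214116156101227), (0.11223294585943222, 0.17326073348522186), 6.0555315017700195) 476
```

View pics/sc.png

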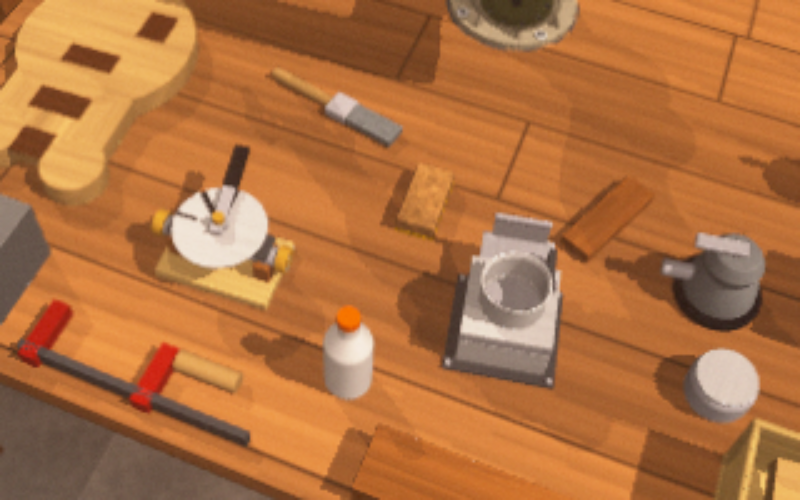

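View pics/top0.png

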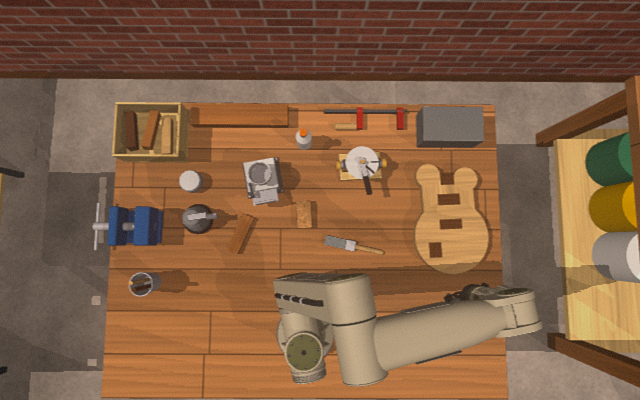

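The scene picture shows the gate (crop ~510,290) with its lip facing the robot. The valve lever (crop ~230,170) points to the robot at shut, with its dark marks on the guitar side. I'll start moving toward the gate.

```bash

python3 -m pendant '[{"travel":[1,-1,0],"rot":[0,0,0],"fingers":1},{"travel":[1,-1,0],"rot":[0,0,0],"fingers":1},{"travel":[1,-1,0],"rot":[0,0,0],"fingers":1},{"travel":[1,-1,0],"rot":[0,0,0],"fingers":1}]' 
python3 -m pendant '[{"travel":[1,-1,0],"rot":[0,0,0],"fingers":1},{"travel":[1,-1,0],"rot":[0,0,0],"fingers":1},{"travel":[1,-1,0],"rot":[0,0,0],"fingers":1},{"travel":[1,-1,0],"rot":[0,0,0],"fingers":1}]' 
python3 -m pendant '[{"travel":[1,-1,0],"rot":[0,0,0],"fingers":1},{"travel":[1,-1,0],"rot":[0,0,0],"fingers":1},{"travel":[1,-1,0],"rot":[0,0,0],"fingers":1},{"travel":[1,-1,0],"rot":[0,0,0],"fingers":1}]' 
python3 -m pendant '[{"travel":[0,0,0],"rot":[0,0,-0.68],"fingers":1},{"travel":[0,0,0],"rot":[0,0,-0.68],"fingers":1},{"travel":[0,0,0],"rot":[0,0,-0.68],"fingers":1},{"travel":[0,0,0],"rot":[0,0,-0.68],"fingers":1},{"travel":[0,0,0],"rot":[0,0,-0.68],"fingers":1}]' 
python3 -m pendant '[{"travel":[0,0,0],"rot":[0,0,-0.68],"fingers":0},{"travel":[0,0,0],"rot":[0,0,-0.68],"fingers":0},{"travel":[0,0,0],"rot":[0,0,-0.68],"fingers":0},{"travel":[0,0,0],"rot":[0,0,-0.68],"fingers":0},{"travel":[0,0,0],"rot":[0,0,-0.68],"fingers":0},{"travel":[0,0,0],"rot":[0,0,-0.68],"fingers":0}]' 
cat >> h.py <<'E'
def to(p,yaw_y=None):
    "units to move TCP to world p, tool y to heading yaw_y (deg)"
    s=env.get_state();q=np.array(s["orientation"]);Rt=R.from_quat(q[[1,2,3,0]]).as_matrix()
    print("t",s["clock"],"tcp",s["tcp_pos"].round(4),"gap",round(s["finger_gap"],4),"F",s["wrist_force"].round(1))
    print("travel",(Rt.T@(np.array(p)-s["tcp_pos"])/.12).round(3))
    if yaw_y is not None:
        a=np.radians(yaw_y);y=np.array([np.cos(a),np.sin(a),0]);z=np.array([0,0,-1.]);W=np.stack([np.cross(y,z),y,z],1)
        print("rot",(R.from_matrix(Rt.T@W).as_rotvec(degrees=True)/60).round(3))
E
python3 -c "
from h import *
to([.517,.158,.22],10.9)"
```

```text
clock: 1.6
tcp_pos: [0.2648, -0.3857, 0.2504]
orientation: [-0.001, 0.986, 0.169, 0.0]
wrist_force: [-1.2, -0.4, 0.5]
finger_gap: 0.0857
grip_force: 0.0
clock: 2.0
tcp_pos: [0.338, -0.2331, 0.2506]
orientation: [-0.0, 0.986, 0.17, 0.0]
wrist_force: [0.0, -0.1, 0.2]
finger_gap: 0.0857
grip_force: 0.0
clock: 2.4
tcp_pos: [0.4118, -0.0803, 0.2506]
orientation: [-0.0, 0.985, 0.17, 0.001]
wrist_force: [-0.2, -0.8, -0.3]
finger_gap: 0.0851
grip_force: 0.0
clock: 2.9
tcp_pos: [0.4109, -0.0835, 0.2504]
orientation: [0.0, 0.864, 0.504, 0.0]
wrist_force: [0.6, 0.4, -0.2]
finger_gap: 0.0854
grip_force: 0.0
clock: 3.5
tcp_pos: [0.4109, -0.0836, 0.2504]
orientation: [0.0, 0.636, 0.771, 0.0]
wrist_force: [-0.7, 0.5, 0.3]
finger_gap: 0.0427
grip_force: 0.0
t 3.5 tcp [ 0.4109 -0.0836  0.2504] gap 0.0427 F [-0.7  0.5  0.3]
travel [1.808 1.251 0.253]
rot [0.    0.    0.001]
```

```bash

python3 -m pendant '[{"travel":[0.9,0.6,0],"rot":[0,0,0],"fingers":0},{"travel":[0.9,0.6,0],"rot":[0,0,0],"fingers":0},{"travel":[0.9,0.6,0],"rot":[0,0,0],"fingers":0},{"travel":[0.9,0.6,0],"rot":[0,0,0],"fingers":0}]' >/dev/null
python3 -m pendant '[{"travel":[0.9,0.6,0],"rot":[0,0,0],"fingers":0},{"travel":[0.9,0.6,0],"rot":[0,0,0],"fingers":0},{"travel":[0.9,0.6,0],"rot":[0,0,0],"fingers":0},{"travel":[0.9,0.6,0],"rot":[0,0,0],"fingers":0},{"travel":[0.9,0.6,0],"rot":[0,0,0],"fingers":0}]' >/dev/null
python3 - <<'E'
from h import *
s=env.get_state(); im,d=env.read_camera("wrist"); P=cloud("wrist",d,s).reshape(-1,3); cv2.imwrite("pics/w1.png",im)
y=np.radians(10.9);c=np.array([.627,.1785]);M=np.array([[np.cos(y),-np.sin(y)],[np.sin(y),np.cos(y)]])
G=np.c_[(P[:,:2]-c)@M,P[:,2]]   # gate frame
ok=d.ravel()>0;G=G[ok]
def b(lo,hi):return G[np.all((G>lo)&(G<hi),1)]
for n,lo,hi in (("lip top",[-.17,-.07,.1],[-.09,.07,.12]),("box top",[-.08,-.07,.075],[.08,.08,.086]),("stub",[-.08,-.07,.12],[.08,.07,.14])):
    g=b(lo,hi)
    if len(g): print(n,len(g),np.percentile(g,[2,50,98],axis=0).round(4).tolist(),cv2.minAreaRect(g[:,:2].astype(np.float32)))
to([.517,.158,.22],10.9)
E
```

```text
lip top 772 [[-0.116, -0.0329, 0.1095], [-0.1126, 0.0068, 0.1122], [-0.1089, 0.0416, 0.1139]] ((-0.11238156259059906, 0.0035859867930412292), (0.07922381162643433, 0.007943796925246716), 89.50269317626953)
box top 6418 [[-0.0601, -0.0545, 0.0762], [-0.0284, 0.0306, 0.0806], [0.0563, 0.0628, 0.0845]] ((-0.009482450783252716, 0.0031343363225460052), (0.13975344598293304, 0.12081502377986908), 0.16978095471858978)
stub 2971 [[-0.0435, -0.0397, 0.1205], [0.0171, -0.003, 0.1287], [0.0428, 0.0469, 0.1316]] ((-0.00033230334520339966, 0.003428436815738678), (0.09020424634218216, 0.09066552668809891), 7.76509952545166)
t 4.45 tcp [0.5108 0.1551 0.2501] gap 0.0428 F [-0.1 -0.7 -0.4]
travel [0.014 0.056 0.25 ]
rot [-0.001  0.001 -0.   ]
```

View pics/w1.png

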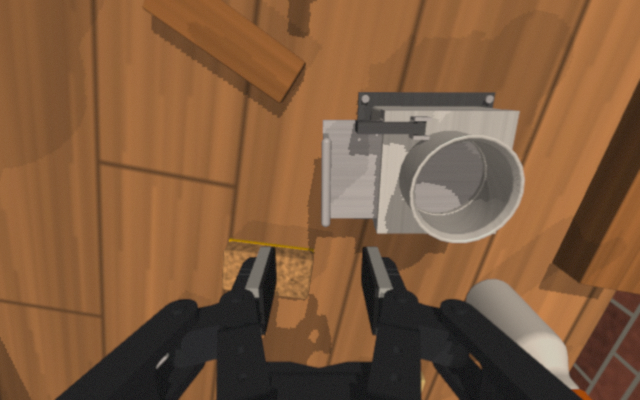

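The wrist picture shows the shut slide with its lip bead at columns 322–330, rows 122–228. The catch bar is at about (390,127), away from the grasp line.

```bash
python3 -c "
from h import *
to([.5162,.1592,.092],10.9)"
python3 -m pendant '[{"travel":[0.03,0.05,0.7],"rot":[0,0,0],"fingers":0},{"travel":[0.03,0.05,0.7],"rot":[0,0,0],"fingers":0},{"travel":[0.03,0.05,0.7],"rot":[0,0,0],"fingers":0},{"travel":[0.03,0.05,0.7],"rot":[0,0,0],"fingers":0}]' >/dev/null
python3 -c "
from h import *
to([.5162,.1592,.092],10.9)"
```

```text
t 4.45 tcp [0.5108 0.1551 0.2501] gap 0.0428 F [-0.1 -0.7 -0.4]
travel [0.026 0.052 1.317]
rot [-0.001  0.001 -0.   ]
t 4.85 tcp [0.5159 0.1593 0.1668] gap 0.0427 F [0.6 0.6 1.1]
travel [-0.001  0.003  0.623]
rot [-0.001  0.    -0.001]
```

```bash

python3 -m pendant '[{"travel":[0,0,0.3],"rot":[0,0,0],"fingers":0},{"travel":[0,0,0.45],"rot":[0,0,0],"fingers":0},{"travel":[0,0,0.6],"rot":[0,0,0],"fingers":0},{"travel":[0,0,0.62],"rot":[0,0,0],"fingers":0},{"travel":[0,0,0.62],"rot":[0,0,0],"fingers":0}]'
python3 -m pendant '[{"travel":[0,0,0],"rot":[0,0,0],"fingers":-1},{"travel":[0,0,0],"rot":[0,0,0],"fingers":-1},{"travel":[0,0,0],"rot":[0,0,0],"fingers":-1},{"travel":[0,0,0],"rot":[0,0,0],"fingers":-1},{"travel":[0,0,0],"rot":[0,0,0],"fingers":-1},{"travel":[0,0,0],"rot":[0,0,0],"fingers":-1},{"travel":[0,0,0],"rot":[0,0,0],"fingers":-1}]' 60
```

```text
clock: 5.35
tcp_pos: [0.5175, 0.1602, 0.0937]
orientation: [0.001, 0.637, 0.771, 0.001]
wrist_force: [0.5, 0.4, 0.0]
finger_gap: 0.0425
grip_force: 0.0
clock: 6.05
tcp_pos: [0.5163, 0.1604, 0.0933]
orientation: [0.0, 0.636, 0.771, -0.0]
wrist_force: [-2.9, -1.1, 7.2]
finger_gap: 0.0066
grip_force: 58.5
```

```bash

python3 -m pendant '[{"travel":[0,-0.12,0],"rot":[0,0,0],"fingers":-1},{"travel":[0,-0.24,0],"rot":[0,0,0],"fingers":-1},{"travel":[0,-0.36,0],"rot":[0,0,0],"fingers":-1},{"travel":[0,-0.45,0],"rot":[0,0,0],"fingers":-1},{"travel":[0,-0.52,0],"rot":[0,0,0],"fingers":-1},{"travel":[0,-0.58,0],"rot":[0,0,0],"fingers":-1},{"travel":[0,-0.64,0],"rot":[0,0,0],"fingers":-1},{"travel":[0,-0.68,0],"rot":[0,0,0],"fingers":-1},{"travel":[0,-0.7,0],"rot":[0,0,0],"fingers":-1},{"travel":[0,-0.7,0],"rot":[0,0,0],"fingers":-1}]'
python3 - <<'E'
from h import *
s=env.get_state(); im,d=env.read_camera("wrist"); cv2.imwrite("pics/w2.png",im); print(np.hypot(*(s["tcp_pos"]-np.array([.5163,.1604,.0933]))[:2]))
E
```

```text
clock: 7.05
tcp_pos: [0.4373, 0.1452, 0.0934]
orientation: [0.002, 0.636, 0.771, 0.003]
wrist_force: [6.5, 2.4, -3.5]
finger_gap: 0.006
grip_force: 58.7
0.08047243873798872
```

View pics/w2.png

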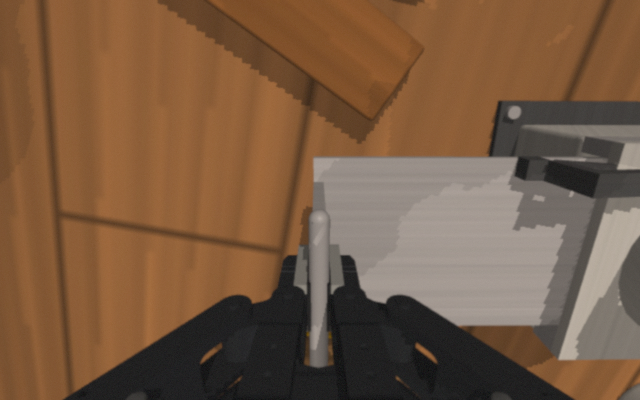

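The slide is gripped and about 80 mm out, with the catch bar at about (560,170). I'll pull on gently to the stop.

```bash

python3 -m pendant '[{"travel":[0,-0.02,0],"rot":[0,0,0],"fingers":-1},{"travel":[0,-0.03,0],"rot":[0,0,0],"fingers":-1},{"travel":[0,-0.04,0],"rot":[0,0,0],"fingers":-1},{"travel":[0,-0.05,0],"rot":[0,0,0],"fingers":-1},{"travel":[0,-0.05,0],"rot":[0,0,0],"fingers":-1}]'
```

```text
clock: 7.6
tcp_pos: [0.4328, 0.1444, 0.0934]
orientation: [0.003, 0.636, 0.771, 0.004]
wrist_force: [11.1, 2.8, -7.2]
finger_gap: 0.0064
grip_force: 58.5
```

```bash

python3 -m pendant '[{"travel":[0,0.02,0],"rot":[0,0,0],"fingers":-1},{"travel":[0,0.04,0],"rot":[0,0,0],"fingers":-1},{"travel":[0,0.06,0],"rot":[0,0,0],"fingers":-1},{"travel":[0,0.06,0],"rot":[0,0,0],"fingers":-1}]'
```

```text
clock: 8.0
tcp_pos: [0.4378, 0.1453, 0.0933]
orientation: [0.002, 0.636, 0.771, 0.002]
wrist_force: [5.7, 1.5, 1.7]
finger_gap: 0.0062
grip_force: 59.3
```

```bash

python3 -m pendant '[{"travel":[0,0.01,0],"rot":[0,0,0],"fingers":-1},{"travel":[0,0.02,0],"rot":[0,0,0],"fingers":-1},{"travel":[0,0.02,0],"rot":[0,0,0],"fingers":-1}]'
```

```text
clock: 8.3
tcp_pos: [0.4379, 0.1453, 0.0932]
orientation: [0.001, 0.636, 0.771, 0.0]
wrist_force: [-0.4, 0.5, 9.7]
finger_gap: 0.0062
grip_force: 59.9
```

The catch took the load: the TCP stayed put while the pull dropped to zero. I'll release, lift and check.

```bash

python3 -m pendant '[{"travel":[0,0,0],"rot":[0,0,0],"fingers":-0.2},{"travel":[0,0,0],"rot":[0,0,0],"fingers":-0.2},{"travel":[0,0,0],"rot":[0,0,0],"fingers":-0.2},{"travel":[0,0,0],"rot":[0,0,0],"fingers":-0.2},{"travel":[0,0,-0.4],"rot":[0,0,0],"fingers":-0.2},{"travel":[0,0,-0.8],"rot":[0,0,0],"fingers":-0.2},{"travel":[0,0,-1],"rot":[0,0,0],"fingers":-0.2},{"travel":[0,0,-1],"rot":[0,0,0],"fingers":-0.2}]'
python3 - <<'E'
from h import *
s=env.get_state(); im,d=env.read_camera("wrist"); P=cloud("wrist",d,s).reshape(-1,3)
y=np.radians(10.9);c=np.array([.627,.1785]);M=np.array([[np.cos(y),-np.sin(y)],[np.sin(y),np.cos(y)]])
G=np.c_[(P[:,:2]-c)@M,P[:,2]][d.ravel()>0]
g=G[np.all((G>[-.25,-.05,.1])&(G<[-.09,.06,.118]),1)];print(len(g),np.percentile(g,[2,50,98],axis=0).round(4))
# valve from scene clouds
for n in ("scene","top"):
    P=np.load(n+".npy").reshape(400,640,3)
    m=np.load(f"m_{n}_valve_lever.npy");q=P[m];q=q[(q[:,2]>.1)&(q[:,2]<.116)]
    ctr,ax=cv2.PCACompute(q[:,:2].astype(np.float32),None);a=np.degrees(np.arctan2(*ax[0][::-1]));t=(q[:,:2]-ctr)@ax[0]
    print(n,ctr,a%180,(ctr+ax[0]*np.percentile(t,1)),(ctr+ax[0]*np.percentile(t,99)),len(q))
    Q=P.reshape(-1,3);k=Q[np.all((Q>[.6,-.31,.088])&(Q<[.77,-.14,.096]),1)];
    print("disc",cv2.minEnclosingCircle(k[:,:2].astype(np.float32)),np.percentile(k,[1,99],axis=0))
to([.56,-.236,.25])
E
```

```text
clock: 9.1
tcp_pos: [0.4398, 0.1456, 0.2157]
orientation: [0.002, 0.636, 0.771, 0.003]
wrist_force: [1.0, -0.4, -0.0]
finger_gap: 0.0341
grip_force: 0.0
1037 [[-0.1962 -0.0321  0.1091]
 [-0.1923  0.0074  0.112 ]
 [-0.1885  0.0418  0.1138]]
scene [[ 0.62131554 -0.23365234]] 12.713495 [[ 0.55433111 -0.24876451]] [[ 0.69333119 -0.21740509]] 200
disc ((0.6770257949829102, -0.22372935712337494), 0.06675339490175247) [[ 0.61696706 -0.28495318  0.08911516]
 [ 0.73831881 -0.16045261  0.09590932]]
top [[ 0.61524993 -0.23197518]] 12.272668 [[ 0.54895999 -0.24639561]] [[ 0.69207962 -0.21526199]] 182
disc ((0.6774382591247559, -0.21917159855365753), 0.06586350500583649) [[ 0.61605195 -0.28224342  0.08817507]
 [ 0.73875472 -0.15853515  0.09594041]]
t 9.15 tcp [0.4386 0.1454 0.2134] gap 0.0339 F [ 0.1 -0.9 -0.5]
travel [-3.313  0.39  -0.302]
```

```bash

python3 -m pendant '[{"travel":[-1,0.1,-0.3],"rot":[0,0,0],"fingers":0},{"travel":[-1,0.1,-0.3],"rot":[0,0,0],"fingers":0},{"travel":[-1,0.1,-0.3],"rot":[0,0,0],"fingers":0},{"travel":[-1,0.1,-0.3],"rot":[0,0,0],"fingers":0}]' >/dev/null
python3 -m pendant '[{"travel":[-1,0.1,0],"rot":[0,0,0],"fingers":0},{"travel":[-1,0.1,0],"rot":[0,0,0],"fingers":0},{"travel":[-1,0.1,0],"rot":[0,0,0],"fingers":0}]' >/dev/null
python3 -m pendant '[{"travel":[-1,0.1,0],"rot":[0,0,0.73],"fingers":0},{"travel":[-1,0.1,0],"rot":[0,0,0.73],"fingers":0},{"travel":[-1,0.1,0],"rot":[0,0,0.73],"fingers":0},{"travel":[-1,0.1,0],"rot":[0,0,0.73],"fingers":0},{"travel":[-1,0.1,0],"rot":[0,0,0.73],"fingers":0},{"travel":[-1,0.1,0],"rot":[0,0,0.73],"fingers":0}]' >/dev/null
python3 -m pendant '[{"travel":[0,0,0],"rot":[0,0,0.74],"fingers":0},{"travel":[0,0,0],"rot":[0,0,0.74],"fingers":0},{"travel":[0,0,0],"rot":[0,0,0.74],"fingers":0},{"travel":[0,0,0],"rot":[0,0,0.74],"fingers":0},{"travel":[0,0,0],"rot":[0,0,0.74],"fingers":0},{"travel":[0,0,0],"rot":[0,0,0.74],"fingers":0},{"travel":[0,0,0],"rot":[0,0,0.74],"fingers":0}]' 
python3 - <<'E'
from h import *
s=env.get_state(); im,d=env.read_camera("wrist"); P=cloud("wrist",d,s); cv2.imwrite("pics/w3.png",im); np.save("w3",P)
L=P[d>0]
k=L[np.all((L>[.6,-.31,.088])&(L<[.77,-.14,.096]),1)];print("disc",cv2.minEnclosingCircle(k[:,:2].astype(np.float32)),np.percentile(k,[1,99],axis=0))
k=L[np.all((L>[.53,-.29,.104])&(L<[.612,-.18,.115]),1)]
ctr,ax=cv2.PCACompute(k[:,:2].astype(np.float32),None);print("grip",ctr,np.degrees(np.arctan2(ax[0][1],ax[0][0]))%180,cv2.minAreaRect(k[:,:2].astype(np.float32)),len(k))
k=L[np.all((L>[.5,-.4,.012])&(L<[.8,-.08,.024]),1)];print("board",cv2.minAreaRect(k[:,:2].astype(np.float32)))
to([.56,-.236,.25],-77.5)
E
```

```text
clock: 11.15
tcp_pos: [0.541, -0.2005, 0.2472]
orientation: [-0.0, 0.994, 0.114, -0.001]
wrist_force: [0.1, -0.5, -0.7]
finger_gap: 0.043
grip_force: 0.0
disc ((0.6755296587944031, -0.22074444591999054), 0.06607216596603394) [[ 0.61475437 -0.28321726  0.09194281]
 [ 0.70352227 -0.15860665  0.09553858]]
grip [[ 0.5813869  -0.24008048]] 13.085794 ((0.5808014273643494, -0.24130232632160187), (0.06841731071472168, 0.022480566054582596), 12.286865234375) 2062
board ((0.6598674058914185, -0.22171993553638458), (0.07793010771274567, 0.1703394204378128), 3.3924005031585693)
t 11.2 tcp [ 0.5411 -0.2007  0.2473] gap 0.0425 F [ 0.5 -0.5 -0.2]
travel [ 0.087  0.322 -0.023]
rot [-0.001  0.001  0.009]
```

View pics/w3.png

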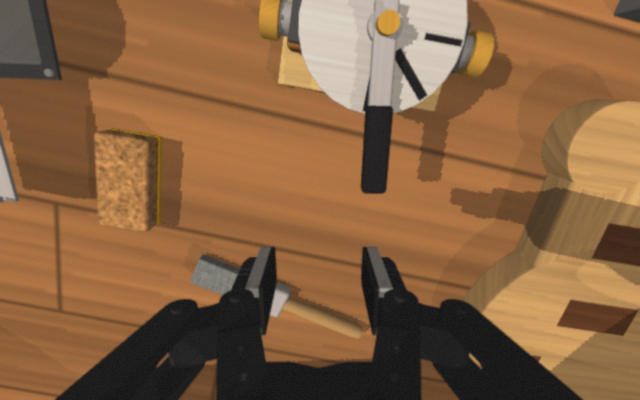

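The picture shows the lever over the hub at (387,22), the middle mark from about (398,55) to (423,97), the open mark at (443,40) and the shut mark just left of the lever at (368,95). Next I'll turn the marks into angles.

```bash
python3 - <<'E'
from h import *
P=np.load("w3.npy");im=cv2.imread("pics/w3.png").max(2)
h=np.array([.677,-.2207])
dk=(im<70)&(P[...,2]>.086)&(P[...,2]<.1)&(np.hypot(P[...,0]-h[0],P[...,1]-h[1])<.066)
n,l,st,c=cv2.connectedComponentsWithStats(dk.astype(np.uint8))
for i in range(1,n):
    if st[i,4]<15: continue
    q=P[l==i][:,:2];ctr,ax=cv2.PCACompute(q.astype(np.float32),None)
    print(c[i].round(),st[i,4],"from hub",np.degrees(np.arctan2(*(q.mean(0)-h)[::-1]))%360,"axis",np.degrees(np.arctan2(ax[0][1],ax[0][0]))%180,"r",np.hypot(*(q-h).T).min().round(3),np.hypot(*(q-h).T).max().round(3))
a=np.radians(192.7);p=h+.1*np.array([np.cos(a),np.sin(a)]);print(p)
to([*p,.105],-77.3)
E
```

```text
[443.  39.] 171 from hub 272.13031913362903 axis 93.2866 r 0.035 0.063
[409.  74.] 429 from hub 227.14904807787008 axis 47.97874 r 0.021 0.064
[366. 101.] 35 from hub 182.38147183356327 axis 5.5213766 r 0.05 0.063
[ 0.57944655 -0.24268462]
t 11.2 tcp [ 0.5411 -0.2007  0.2473] gap 0.0425 F [ 0.5 -0.5 -0.2]
travel [0.233 0.414 1.185]
rot [-0.001  0.001  0.005]
```

```bash

python3 -m pendant '[{"travel":[0.25,0.41,0.2],"rot":[0,0,0],"fingers":0.2},{"travel":[0.25,0.41,0.5],"rot":[0,0,0],"fingers":0.2},{"travel":[0.25,0.41,0.7],"rot":[0,0,0],"fingers":0.2},{"travel":[0.25,0.41,0.7],"rot":[0,0,0],"fingers":0.2}]' 
python3 -m pendant '[{"travel":[0,0,0.3],"rot":[0,0,0],"fingers":0.2},{"travel":[0,0,0.45],"rot":[0,0,0],"fingers":0.2},{"travel":[0,0,0.48],"rot":[0,0,0],"fingers":0.2},{"travel":[0,0,0.48],"rot":[0,0,0],"fingers":0.2}]' 
python3 -m pendant '[{"travel":[0,0,0],"rot":[0,0,0],"fingers":-1},{"travel":[0,0,0],"rot":[0,0,0],"fingers":-1},{"travel":[0,0,0],"rot":[0,0,0],"fingers":-1},{"travel":[0,0,0],"rot":[0,0,0],"fingers":-1},{"travel":[0,0,0],"rot":[0,0,0],"fingers":-1},{"travel":[0,0,0],"rot":[0,0,0],"fingers":-1}]' 25
python3 - <<'E'
from h import *
s=env.get_state();h=np.array([.677,-.2207]);v=s["tcp_pos"][:2]-h;r=np.hypot(*v);a0=np.degrees(np.arctan2(v[1],v[0]))%360;print(r,a0)
for da in (7,14,21,28,35,37):
    a=np.radians(a0+da);to([*(h+r*np.array([np.cos(a),np.sin(a)])),s["tcp_pos"][2]],a0+da+90)
E
```

```text
clock: 11.6
tcp_pos: [0.579, -0.2415, 0.1591]
orientation: [-0.003, 0.994, 0.112, -0.003]
wrist_force: [-0.1, 0.1, -0.0]
finger_gap: 0.0513
grip_force: 0.0
clock: 12.0
tcp_pos: [0.5816, -0.2426, 0.1073]
orientation: [0.0, 0.994, 0.112, 0.0]
wrist_force: [0.6, -1.0, 0.2]
finger_gap: 0.0512
grip_force: 0.0
clock: 12.6
tcp_pos: [0.5823, -0.2429, 0.1084]
orientation: [0.001, 0.994, 0.112, 0.001]
wrist_force: [-1.7, 1.5, 6.2]
finger_gap: 0.0214
grip_force: 27.5
0.09725574747841899 193.1820219583401
t 12.6 tcp [ 0.5823 -0.2429  0.1084] gap 0.0214 F [-1.7  1.5  6.2]
travel [0.007 0.099 0.   ]
rot [ 0.002 -0.002 -0.123]
t 12.6 tcp [ 0.5823 -0.2429  0.1084] gap 0.0214 F [-1.7  1.5  6.2]
travel [0.025 0.196 0.   ]
rot [ 0.002 -0.002 -0.24 ]
t 12.6 tcp [ 0.5823 -0.2429  0.1084] gap 0.0214 F [-1.7  1.5  6.2]
travel [0.056 0.29  0.001]
rot [ 0.002 -0.002 -0.356]
t 12.6 tcp [ 0.5823 -0.2429  0.1084] gap 0.0214 F [-1.7  1.5  6.2]
travel [0.097 0.38  0.001]
rot [ 0.002 -0.002 -0.473]
t 12.6 tcp [ 0.5823 -0.2429  0.1084] gap 0.0214 F [-1.7  1.5  6.2]
travel [0.15  0.464 0.001]
rot [ 0.002 -0.002 -0.59 ]
t 12.6 tcp [ 0.5823 -0.2429  0.1084] gap 0.0214 F [-1.7  1.5  6.2]
travel [0.166 0.487 0.001]
rot [ 0.002 -0.002 -0.623]
```

```bash

python3 -m pendant '[{"travel":[0.002,0.05,0],"rot":[0,0,-0.06],"fingers":-1},{"travel":[0.007,0.1,0],"rot":[0,0,-0.12],"fingers":-1},{"travel":[0.015,0.15,0],"rot":[0,0,-0.18],"fingers":-1},{"travel":[0.025,0.2,0],"rot":[0,0,-0.24],"fingers":-1},{"travel":[0.04,0.245,0],"rot":[0,0,-0.3],"fingers":-1},{"travel":[0.056,0.29,0],"rot":[0,0,-0.355],"fingers":-1},{"travel":[0.076,0.335,0],"rot":[0,0,-0.415],"fingers":-1},{"travel":[0.097,0.38,0],"rot":[0,0,-0.475],"fingers":-1},{"travel":[0.122,0.42,0],"rot":[0,0,-0.53],"fingers":-1},{"travel":[0.148,0.46,0],"rot":[0,0,-0.585],"fingers":-1}]'
python3 -m pendant '[{"travel":[0,0,0],"rot":[0,0,0],"fingers":-1},{"travel":[0,0,0],"rot":[0,0,0],"fingers":-1},{"travel":[0,0,0],"rot":[0,0,0],"fingers":-1}]'
python3 - <<'E'
from h import *
s=env.get_state();h=np.array([.677,-.2207]);v=s["tcp_pos"][:2]-h;print(np.hypot(*v),np.degrees(np.arctan2(v[1],v[0]))%360)
E
```

```text
clock: 13.6
tcp_pos: [0.6121, -0.2926, 0.1084]
orientation: [0.001, 0.913, 0.407, 0.001]
wrist_force: [0.6, 3.1, 5.9]
finger_gap: 0.0219
grip_force: 26.7
clock: 13.9
tcp_pos: [0.6124, -0.2928, 0.1084]
orientation: [0.001, 0.914, 0.406, 0.001]
wrist_force: [0.7, 2.4, 5.1]
finger_gap: 0.0217
grip_force: 27.1
0.09684354132542476 228.15061424042918
```

Now I'll release, lift and look.

```bash

python3 -m pendant '[{"travel":[0,0,0],"rot":[0,0,0],"fingers":0},{"travel":[0,0,0],"rot":[0,0,0],"fingers":0},{"travel":[0,0,0],"rot":[0,0,0],"fingers":0},{"travel":[0,0,0],"rot":[0,0,0],"fingers":0},{"travel":[0,0,-0.3],"rot":[0,0,0],"fingers":0},{"travel":[0,0,-0.7],"rot":[0,0,0],"fingers":0},{"travel":[0,0,-1],"rot":[0,0,0],"fingers":0},{"travel":[0,0,-1],"rot":[0,0,0],"fingers":0}]'
python3 -m pendant '[{"travel":[-0.7,0,0],"rot":[0,0,0],"fingers":0},{"travel":[-0.7,0,0],"rot":[0,0,0],"fingers":0},{"travel":[-0.7,0,0],"rot":[0,0,0],"fingers":0}]'
python3 - <<'E'
from h import *
s=env.get_state(); im,d=env.read_camera("wrist"); P=cloud("wrist",d,s); cv2.imwrite("pics/w4.png",im)
L=P[d>0];h=np.array([.677,-.2207]);r=np.hypot(*(L[:,:2]-h).T)
k=L[(L[:,2]>.104)&(L[:,2]<.115)&(r>.07)&(r<.14)]
ctr,ax=cv2.PCACompute(k[:,:2].astype(np.float32),None);print("grip",ctr,np.degrees(np.arctan2(ax[0][1],ax[0][0]))%180,"from hub",np.degrees(np.arctan2(*(ctr[0]-h)[::-1]))%360,len(k))
im,d=env.read_camera("top");Q=cloud("top",d).reshape(-1,3)
y=np.radians(10.9);c=np.array([.627,.1785]);M=np.array([[np.cos(y),-np.sin(y)],[np.sin(y),np.cos(y)]])
G=np.c_[(Q[:,:2]-c)@M,Q[:,2]];g=G[np.all((G>[-.25,-.05,.1])&(G<[-.09,.03,.118]),1)];print("lip",len(g),np.median(g,0))
E
```

```text
clock: 14.7
tcp_pos: [0.6132, -0.2942, 0.2332]
orientation: [0.005, 0.914, 0.406, 0.003]
wrist_force: [0.3, -0.1, -0.5]
finger_gap: 0.0429
grip_force: 0.0
clock: 15.0
tcp_pos: [0.5517, -0.3579, 0.2256]
orientation: [-0.0, 0.915, 0.403, -0.001]
wrist_force: [0.4, -0.5, -0.3]
finger_gap: 0.0427
grip_force: 0.0
grip [[ 0.61080575 -0.29479808]] 48.61826 from hub 228.22453604820566 2848
lip 33 [-0.19214669 -0.00263322  0.11045322]
```

View pics/w4.png

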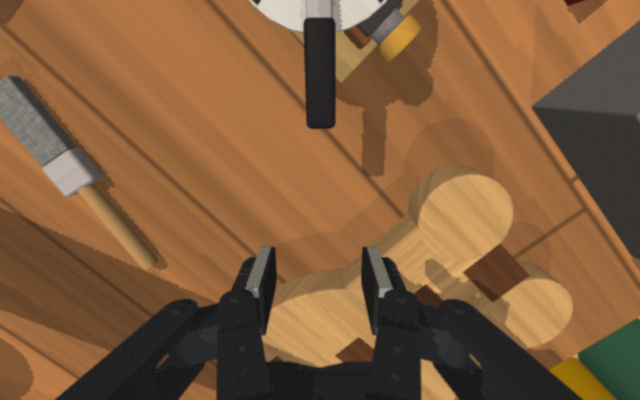

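The lever (grip at 320,75) covers the middle mark. It measures 228.2° against about 227.6° for the mark, so it's well within 7°. The slide is still 80 mm out and the arm is clear, so I'll hand in.

```bash
python3 -m pendant '[{"travel":[0,0,0],"rot":[0,0,0],"fingers":0},{"travel":[0,0,0],"rot":[0,0,0],"fingers":0},{"travel":[0,0,0],"rot":[0,0,0],"fingers":0}]' >/dev/null; python3 -c "
from workcell import env
print(env.hand_in())"
```

```text
the job is handed in; nothing more can be done
None
```

The job is handed in (no verdict was returned): the dust gate's slide is held by its catch about 80 mm out, and the air valve lever sits on the middle mark, within about 1° as measured; I steered clear of the other things on the bench.

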